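Index the die turret two stations through its guard slot

ROBOT

A 6-joint arm with a two-finger parallel gripper is mounted at the origin on the work surface. World frame = base frame: x ahead of the robot, y to its left, z up, the work surface at z = 0. Lengths are in mm, angles in rad, forces in N, time in s.
With the tool pointing down it reaches from about 350 to 975 mm from the base axis. Payload 7.1 kg.
Tool frame: the origin (TCP) lies between the finger pads; the fingertips stand 19 mm ahead of it and the grasp point (between the pads) is the TCP (ctrl.tcp_to_tips is the distance from the TCP to the fingertips, in mm); z points along the fingers, y is the line along which they close (so a half turn about z gives the same grasp; the last joint's range is limited). The gripper opens to 88 mm and grips with 3 to 60 N. Pads are 20 mm wide; open, the fingers measure 115 mm over their backs; the gripper's body (75 mm by 178 mm) begins 61 mm behind the grasp point.
Start: joints at [-1.275, 0.423, 1.63, -0, 1.089, -0.019], TCP at [193.534, -594.264, 241.675] pointing down, gripper open.
Joint ranges: [-3, 3], [-0.9, 2.11], [0.09, 2.58], [-1.31, 4.45], [0.11, 2.69], [-2.54, 2.54]. Speed limits (rad/s): [2.39, 2.39, 3.01, 3.14, 3.14, 3.14].

INTERFACE

Orientations are given as a rotation vector (axis times angle).
In Python, from workcell import status, optics, ctrl gives the robot as it stands. The module is installed in compiled form; this text tells all that it offers.
- The arm moves only by the shell command python3 -m inch 'ROWS'. ROWS is JSON, a list that holds one entry, the list of rows, each a list of 7 numbers: the shift along the tool's x, y, z in mm, then the turn, a rotation vector about the tool's x, y, z in rad, then the opening in per cent of the stroke, from 0 (shut) to 100 (fully open). A call has 1 to 20 rows; each row is the pose to reach, as a shift and turn from the pose commanded when the call began, along the tool's axes at that moment; what a row does not reach only later rows make up. A row lasts 1/10 s, in which the tool goes at most 50 mm and 8.59 degrees, less where a joint would pass 70% of its speed; a pose out of reach is approached as far as the arm can. A call with a gripper value outside its range is refused whole. The fingers move at their own pace and stop on an object; the grip force is fixed at half the most. Time passes only in rows, so rows that repeat a pose let the fingers close. It gives the time, the measured TCP pose, the force, the opening and the grip force at its end, in the units of the state.
- status.get_obs(): the state, without advancing time (a new reading comes with each control period).
- optics.get_image(name): name is "scene" or "top" or "wrist"; returns a dict with "frame" (384x512x3 uint8, red, green, blue), "fx", "fy", "cx", "cy" (pixels), "rvec" (rotation vector, rad) and "tvec" (3), from world to camera coordinates, as OpenCV has them; the wrist camera has in their place "hand_eye" (4x4, takes a point from camera to tool coordinates, whose origin is the TCP and whose axes are the flange's). Camera axes: x right, y down, z forward; pixel columns grow to the right and rows downward; lengths in mm; the calibration is good to about 2 mm. A picture is of the moment at which its call begins: read the wrist's pose just before it. There is no depth.
- ctrl.close_job(): hands the job in; it is judged then, once.
The state is a dict: "t": time; "qpos": joint angles; "qvel": joint speeds; "joint_torque": joint torques, N m; "ee_pos": TCP position; "orientation": TCP orientation; "ft_force": force on the tool from outside, world axes, zero at the start; "moment": the same for the moment, N m; "width": finger opening in mm; "grasp_force": force on a finger pad.
Only numpy, scipy, OpenCV 4.12 (cv2) and the standard library are available. Lean on these libraries where they do the work, as an engineer would, in place of code of your own. Each camera call takes 0.05 s, during which the arm holds its last target. There are 200 camera calls.

TASK

On the leather-craft bench stand two green die-turret bases, one square and one round. Reach down through the slot in the square base's cover and push its six-toothed star wheel clockwise (seen from above) by two teeth, one tooth at a time, letting it click home after each, then come out clear. Leave the star wheel of the round base where it is.

Things in the scene. Friction and masses are not known exactly. Their poses are not given: they have to be found in the camera images.
- square_base: fixed dark green turret base, square, 230 x 230 mm, flat cover (4 mm sheet) 65 mm above the table. Origin: centre of its underside, under the star wheel's vertical hub axis; z up, -x the side towards the robot. Hub, 36 mm wide, stands 4 mm proud of the cover and carries a dark pointer 3 mm high, aimed at the slot at the start. Housing floor 6 mm above the table.
- square_slot (a point): centre of the slot in the square base's cover, at cover height, 66 mm from the hub towards -x; axes as the base. Slot 46 mm along x, 150 mm along y. In every click position one tooth lies across its middle. Shut fingers go in at about y = -45 mm, tips 25 to 45 mm below the cover, and push the tooth to +y (brass chevrons); ending with their middle at y = 30 to 55 mm moves one tooth.
- square_star (a joint): clockwise turn of the square base's steel star wheel, rad, 0 at the start. Six teeth, 1.047 rad apart, each 12 mm wide, from 34 to 96 mm out from the hub axis, 20 to 50 mm above the table. A spring click holds it at every tooth: a push at the slot takes 4 to 8 N and past half way it snaps on to the next click once free. It turns both ways; pointer turns with it.
- round_star (a joint): the same for the other base, the bystander: round, 250 mm across, 65 mm high, same green, same slot and star wheel, fixed about 0.4 m to one side of the square one. 0 at the start; to be left there.

How it is judged:
By the outcome, as a careful person would: the job done as asked, in the order asked, and still so for the second after the job is handed in, with the robot touching nothing.
It also fails if it takes over 40 s, if anything falls off the work surface, if the arm or the gripper's body presses on something with over 40 N, if the wrist force passes 120 N, or if a joint passes its speed limit or range.

## Working session

There is one attempt and no reset: what is moved stays moved. The work goes in short steps, Python scripts to look and compute and a shell command to move; the robot and the scene stay as the last step left them, time stands still between calls to the robot, and variables do not carry over. Pictures are saved under pics/ and viewed, at most 10 in all, crops included, and the job is handed in when it is done.

```bash
mkdir -p pics
python3 - <<'E'
from workcell import status,optics
import cv2,numpy as np
o=status.get_obs();print(o)
for n in("top","scene"):
    d=optics.get_image(n);cv2.imwrite(f"pics/{n}1.png",d["frame"][:,:,::-1]);print({k:v for k,v in d.items() if k!="frame"})
E
```

```text
{'t': 0.0, 'qpos': array([-1.27500508e+00,  4.23867236e-01,  1.63069999e+00, -6.67320102e-06,
        1.08857976e+00, -1.89943763e-02]), 'qvel': array([-0.0010189 , -0.00022445, -0.00072554, -0.0001751 , -0.00055434,
        0.00016562]), 'joint_torque': array([ 2.33044018e-03, -5.44614816e+01, -2.73660636e+01,  6.44987728e-02,
        2.27881316e-02, -1.25088472e-04]), 'ee_pos': array([ 193.37888136, -593.77147518,  240.88126494]), 'orientation': array([-3.10123995e+00, -4.92188743e-01,  3.45851814e-04]), 'ft_force': array([ 0.19687581,  0.72637421, -0.14476134]), 'moment': array([-0.02310773,  0.02250717,  0.02843465]), 'grasp_force': 0.0, 'width': 87.42687203701422}
{'fx': 361.5414331307768, 'fy': 361.5414331307768, 'cx': 248.95456170655132, 'cy': 188.41045345935242, 'rvec': array([ 2.20218014, -1.964413  ,  0.24697903]), 'tvec': array([-75.80671813, 580.64908899, 571.27608904])}
{'fx': 434.7392749747781, 'fy': 434.7392749747781, 'cx': 251.63263489554015, 'cy': 194.64097245937606, 'rvec': array([ 1.99240774,  1.02446299, -0.50549703]), 'tvec': array([-333.97076006, -207.72178728, 1353.64991907])}
```

View pics/top1.png

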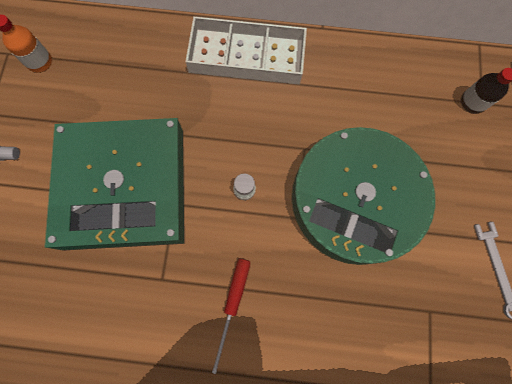

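View pics/scene1.png

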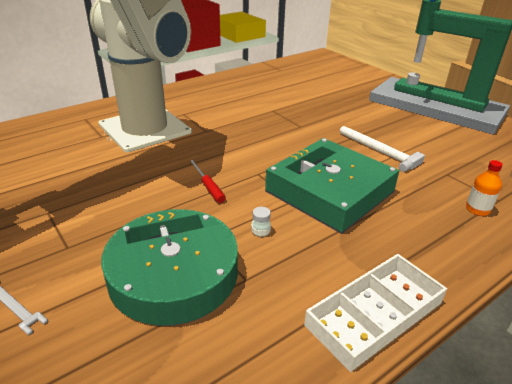

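The top view shows the square base at left: hub at (113,180), slot about cols 71–157 and rows 202–230, chevrons pointing left (+y). The round base is at (366,192).

```bash
cat > h.py <<'E'
import numpy as np,cv2
def bp(d,uv,z):
    R=cv2.Rodrigues(d["rvec"])[0];c=-R.T@d["tvec"]
    r=R.T@np.array([(uv[0]-d["cx"])/d["fx"],(uv[1]-d["cy"])/d["fy"],1])
    return c+r*(z-c[2])/r[2]
E
python3 - <<'E'
from workcell import optics
from h import *
d=optics.get_image("top")
im=cv2.resize(d["frame"][110:255,40:195,::-1],None,fx=5,fy=4,interpolation=cv2.INTER_CUBIC)[:600,:800]
cv2.imwrite("pics/c1.png",im)
for n,uv,z in[("hub",(113,180),69),("s1",(60,129),65),("s2",(170,124),65),("s3",(170,233),65),("s4",(52,239),65),("slotTL",(72,205),65),("slotTR",(156,202),65),("slotBR",(157,227),65),("slotBL",(71,230),65)]: print(n,bp(d,uv,z).round(1))
E
```

```text
hub [573.8 234.9  69. ]
s1 [660.7 355.1  65. ]
s2 [694.3 152.5  65. ]
s3 [491.9 118.5  65. ]
s4 [458.4 319.8  65. ]
slotTL [521.2 299.3  65. ]
slotTR [543.5 152.4  65. ]
slotBR [499.7 142.8  65. ]
slotBL [477.4 290.8  65. ]
```

View pics/c1.png

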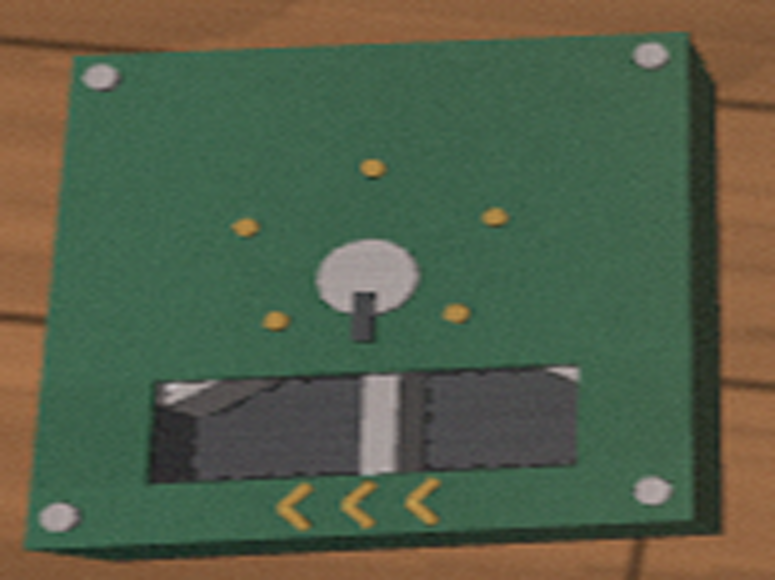

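Square base yaw ≈ 9.6°, slot centre ≈ (510,224). I'll move with the fingers shutting and pause above the entry point.

```bash
python3 -m inch '[[[10,-12,0,0,0,0,0],[30,-35,0,0,0,0.02,0],[55,-64,0,0,0,0.03,0],[82,-95,0,0,0,0.04,0],[109,-127,0,0,0,0.05,0],[136,-159,0,0,0,0.06,0],[163,-190,0,0,0,0.07,0],[190,-222,0,0,0,0.08,0],[217,-254,0,0,0,0.09,0],[245,-285,0,0,0,0.1,0],[273,-317,0,0,0,0.11,0],[300,-349,0,0,0,0.12,0],[330,-383,0,0,0,0.13,0],[360,-417,0,0,0,0.14,0],[390,-453,0,0,0,0.147,0],[420,-487,0,0,0,0.147,0],[450,-522,0,0,0,0.147,0],[480,-557,0,0,0,0.147,0],[505,-586,0,0,0,0.147,0],[520,-603,0,0,0,0.147,0]]]'
python3 - <<'E'
from workcell import status
o=status.get_obs();print(o["ee_pos"],o["orientation"],o["qpos"],o["width"],o["ft_force"])
E
```

```text
t: 2.15
ee_pos: [501.0, 143.2, 241.6]
orientation: [-3.13, -0.267, -0.0]
ft_force: [1.0, -0.2, -0.0]
width: 0.5
grasp_force: 0.0
[501.02276355 143.19323455 241.63511654] [-3.12975910e+00 -2.66825105e-01 -3.10166915e-04] [2.55296263e-01 2.70948728e-01 1.85834214e+00 5.18624092e-04
 1.01202586e+00 1.65572062e+00] 0.5334091722834622 [ 1.00153037 -0.15314296 -0.01446944]
```

```bash
python3 -m inch '[[[4,-6,5,0,0,0,0],[10,-15,20,0,0,0,0],[16,-24,40,0,0,0,0],[20,-30,60,0,0,0,0],[22,-33,76,0,0,0,0],[22,-33,80,0,0,0,0],[22,-33,80,0,0,0,0]]]'
python3 - <<'E'
from workcell import status,optics
from h import *
o=status.get_obs();d=optics.get_image("wrist");t=optics.get_image("top")
R=cv2.Rodrigues(o["orientation"])[0];T=np.eye(4);T[:3,:3]=R;T[:3,3]=o["ee_pos"]
M=np.linalg.inv(T@d["hand_eye"]);d["rvec"]=cv2.Rodrigues(M[:3,:3])[0][:,0];d["tvec"]=M[:3,3]
print(o["ee_pos"])
np.save("w.npy",d,allow_pickle=True)
f=d["frame"][:,:,::-1].copy()
a=np.radians(9.6);ex=np.array([np.cos(a),np.sin(a),0]);ey=np.array([-ex[1],ex[0],0]);s=np.array([510,224,65.])
for x in(-23,23):
  for y in(-75,75):
    u=cv2.projectPoints(s+x*ex+y*ey,d["rvec"],d["tvec"],np.array([[d["fx"],0,d["cx"]],[0,d["fy"],d["cy"]],[0,0,1]]),None)[0].ravel();print(x,y,u)
    cv2.circle(f,tuple(int(v) for v in u),3,(0,0,255),1)
cv2.imwrite("pics/w1.png",cv2.resize(f,(768,576)))
E
```

```text
t: 2.85
ee_pos: [516.3, 175.5, 161.0]
orientation: [3.13, 0.263, -0.003]
ft_force: [-0.4, 1.3, 0.2]
width: 0.3
grasp_force: 0.0
[516.29549562 175.51276793 161.01924256]
-23 -75 [289.37115181 221.59487228]
-23 75 [108.51488953 221.5697218 ]
23 -75 [291.03694351 167.23825233]
23 75 [100.65802037 167.20895347]
```

View pics/w1.png

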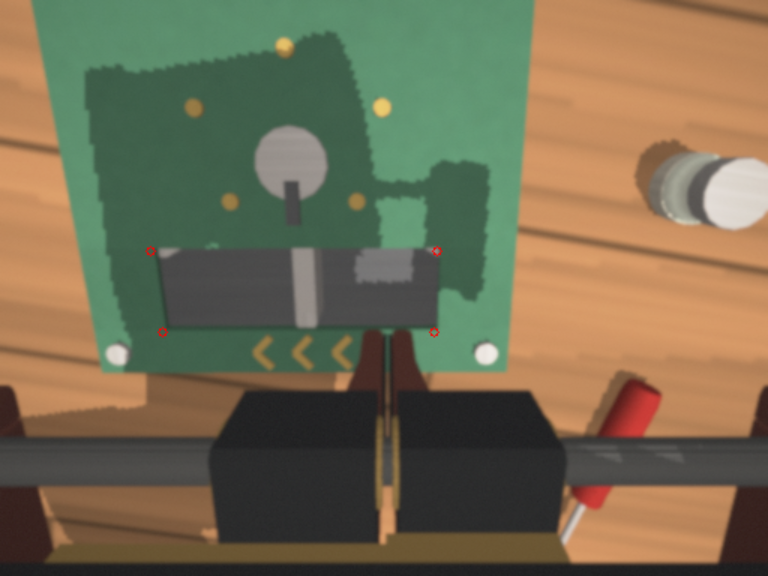

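The wrist view shows the slot with corners (158,249)–(438,326), so the slot centre is about 2 mm off from my estimate: (512,222.5). The shut fingers are above the entry side.

```bash
python3 -m inch '[[[2,-1,10,0,0,0,0],[4,-2,30,0,0,0,0],[4,-2,50,0,0,0,0],[4,-2,65,0,0,0,0],[4,-2,75,0,0,0,0],[4,-2,85,0,0,0,0],[4,-2,95,0,0,0,0],[4,-2,105,0,0,0,0],[4,-2,111,0,0,0,0],[4,-2,112,0,0,0,0],[4,-2,112,0,0,0,0]]]'
```

```text
t: 4.05
ee_pos: [521.1, 179.0, 49.6]
orientation: [3.131, 0.263, -0.0]
ft_force: [0.7, -0.2, -0.7]
width: 0.5
grasp_force: 0.0
```

```bash
python3 -m inch '[[[0,-4,0,0,0,0,0],[0,-10,0,0,0,0,0],[0,-16,0,0,0,0,0],[0,-22,0,0,0,0,0],[0,-28,0,0,0,0,0],[0,-34,0,0,0,0,0],[0,-40,0,0,0,0,0],[0,-46,0,0,0,0,0],[0,-52,0,0,0,0,0],[0,-58,0,0,0,0,0],[0,-64,0,0,0,0,0],[0,-70,0,0,0,0,0],[0,-76,0,0,0,0,0],[0,-82,0,0,0,0,0],[0,-86,0,0,0,0,0],[0,-87,0,0,0,0,0],[0,-87,0,0,0,0,0],[0,-87,0,0,0,0,0],[0,-87,0,0,0,0,0]]]'
```

```text
t: 5.95
ee_pos: [506.5, 264.5, 49.6]
orientation: [3.131, 0.263, -0.0]
ft_force: [-1.3, 0.9, 0.1]
width: 0.6
grasp_force: 0.0
```

Force is gone, which suggests it snapped on. I'll come up and look.

```bash
python3 -m inch '[[[0,0,-5,0,0,0,0],[0,0,-15,0,0,0,0],[0,0,-28,0,0,0,0],[0,0,-42,0,0,0,0],[0,0,-55,0,0,0,0],[0,0,-60,0,0,0,0],[0,20,-60,0,0,0,0],[0,45,-60,0,0,0,0],[0,70,-60,0,0,0,0],[0,84,-60,0,0,0,0],[0,87,-60,0,0,0,0],[0,87,-60,0,0,0,0],[0,87,-60,0,0,0,0]]]'
python3 - <<'E'
from workcell import optics
from h import *
w=optics.get_image("wrist")["frame"];s=optics.get_image("scene")["frame"][120:230,250:410]
cv2.imwrite("pics/2.png",np.hstack([cv2.resize(w,(400,300)),cv2.resize(s,(400,300),interpolation=cv2.INTER_CUBIC)])[:,:,::-1])
E
```

```text
t: 7.25
ee_pos: [521.1, 179.6, 109.7]
orientation: [-3.13, -0.264, -0.0]
ft_force: [0.4, 0.8, -0.4]
width: 0.5
grasp_force: 0.0
```

View pics/2.png

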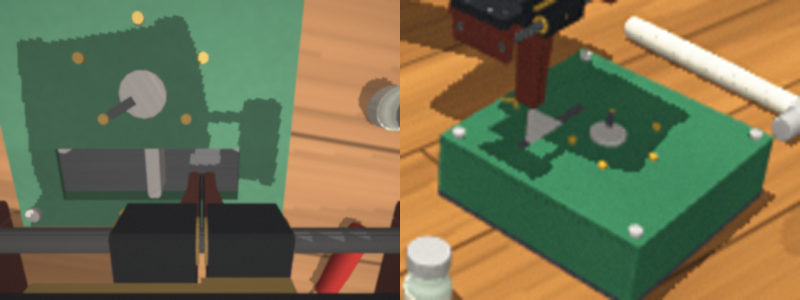

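The pointer now aims at the next dot, ending near (105,118), one tooth clockwise. A new tooth stands across the slot at about (153,172), so I repeat.

```bash
python3 -m inch '[[[0,0,8,0,0,0,0],[0,0,18,0,0,0,0],[0,0,28,0,0,0,0],[0,0,38,0,0,0,0],[0,0,48,0,0,0,0],[0,0,56,0,0,0,0],[0,0,60,0,0,0,0],[0,0,60,0,0,0,0],[0,0,60,0,0,0,0]]]'
python3 -m inch '[[[0,-4,0,0,0,0,0],[0,-10,0,0,0,0,0],[0,-16,0,0,0,0,0],[0,-22,0,0,0,0,0],[0,-28,0,0,0,0,0],[0,-34,0,0,0,0,0],[0,-40,0,0,0,0,0],[0,-46,0,0,0,0,0],[0,-52,0,0,0,0,0],[0,-58,0,0,0,0,0],[0,-64,0,0,0,0,0],[0,-70,0,0,0,0,0],[0,-76,0,0,0,0,0],[0,-82,0,0,0,0,0],[0,-86,0,0,0,0,0],[0,-87,0,0,0,0,0],[0,-87,0,0,0,0,0],[0,-87,0,0,0,0,0],[0,-87,0,0,0,0,0]]]'
python3 -m inch '[[[0,0,-5,0,0,0,0],[0,0,-15,0,0,0,0],[0,0,-28,0,0,0,0],[0,0,-42,0,0,0,0],[0,0,-60,0,0,0,0],[0,0,-80,0,0,0,0],[0,0,-105,0,0,0,0],[0,0,-130,0,0,0,0],[0,0,-145,0,0,0,0],[0,0,-150,0,0,0,0],[0,0,-150,0,0,0,0],[0,0,-150,0,0,0,0]]]'
python3 - <<'E'
from workcell import optics
from h import *
w=optics.get_image("wrist")["frame"];s=optics.get_image("scene")["frame"]
cv2.imwrite("pics/3.png",np.hstack([cv2.resize(w,(400,300)),cv2.resize(s,(400,300),interpolation=cv2.INTER_AREA)])[:,:,::-1])
E
```

```text
t: 8.25
ee_pos: [521.2, 179.0, 49.8]
orientation: [-3.13, -0.263, -0.0]
ft_force: [1.0, 0.4, 0.7]
width: 0.5
grasp_force: 0.0
t: 10.15
ee_pos: [506.6, 264.5, 49.7]
orientation: [3.131, 0.263, -0.0]
ft_force: [-0.1, -1.0, -0.1]
width: 0.7
grasp_force: 0.0
t: 11.35
ee_pos: [506.1, 264.5, 199.4]
orientation: [3.13, 0.263, -0.001]
ft_force: [-0.3, -0.8, -0.6]
width: 0.5
grasp_force: 0.0
```

View pics/3.png

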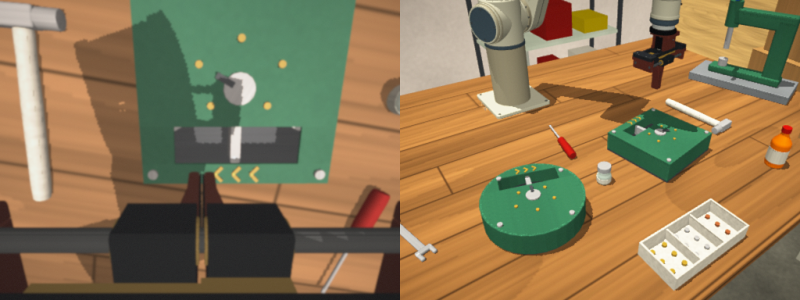

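The pointer tip is at (220,78) from the hub at (240,89), which is two teeth clockwise, and a tooth lies across the slot's middle. The round base is unchanged and the arm is clear.

```bash
python3 -c "
from workcell import ctrl
print(ctrl.close_job())"
```

```text
the job is handed in; nothing more can be done
None
```

I pushed the square base's star wheel two teeth clockwise, one click at a time, brought the fingers out clear, left the round base alone and handed the job in at about 11.5 s; no verdict came back.

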